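# Trip-test the bench's residual-current breaker and switch it back on

### The arm

A 6-joint arm with a two-finger parallel gripper is mounted at the origin on a cart in front of the work surface, level with it; the furniture and walls round the work are solid. World frame = base frame: x ahead of the robot, y to its left, z up, the work surface at z = 0. Lengths are in m, angles in rad, forces in N, time in s.
With the tool pointing down it reaches from about 0.35 to 0.975 m from the base axis. Payload 4.9 kg.
Tool frame: the origin (TCP) lies at the very end of the fingers, on their centre line; the grasp point (between the pads) lies 19 mm behind it (ctrl.tcp_to_grasp is the z of the grasp point in the tool frame, in m); z points along the fingers, y is the line along which they close (so a half turn about z gives the same grasp; the last joint's range is limited). The gripper opens to 85 mm and grips with 20 to 120 N. Pads are 22 mm wide; open, the fingers measure 114 mm over their backs; the gripper's body (76 mm by 85 mm) begins 54 mm behind the grasp point. The pads swing forward as they close: fully open they stand 13 mm farther back than shut.
Start: joints at [-1.443, 0.053, 1.613, -0, 1.476, -0.119], TCP at [0.153, -0.606, 0.231] pointing down, gripper open.
Joint ranges: [-3.01, 3.01], [-1.01, 2.22], [0.06, 2.58], [-1.02, 4.17], [0.09, 2.62], [-3.14, 3.14]. Speed limits (rad/s): [2.57, 2.57, 3.14, 3.14, 3.14, 3.14].

### API

Orientations are given as a rotation vector (axis times angle).
In Python, from station import ctrl, eyes, job, nets gives the robot as it stands. The module is installed in compiled form; this text tells all that it offers.
- The arm moves only by the tool jog_arm, never from a script. Its argument "commands" is one flat list of numbers, 7 for each row, row after row: the shift along the tool's x, y, z each as a share of 0.06 m, from -1 to 1, then the turn, a rotation vector about the tool's x, y, z each as a share of 0.1 rad, from -1 to 1, then the finger opening in mm, from 0 to 85.4. In form: [x, y, z, ax, ay, az, grip, x, y, z, ax, ay, az, grip, ...]. A call has 1 to 20 rows; each row shifts and turns the commanded pose from where the row before left it, along the tool's axes as they then stand; what a row does not reach is not made up. A row lasts 1/8 s, in which the tool goes at most 62.5 mm and 10.7 degrees, less where a joint would pass 70% of its speed; a pose out of reach is approached as far as the arm can. A call with a number of a shift or a turn outside -1 to 1 is refused whole. A call with a gripper value outside its range is refused whole. The fingers move at their own pace and stop on an object; "newtons" is the grip in N (left out, the last holds). Time passes only in rows, so rows that do not move let the fingers close. It gives the time, the measured TCP pose, the force, the opening and the grip force at its end, in the units of the state.
- ctrl.get_obs(): the state, without advancing time (a new reading comes with each control period).
- eyes.get_image(name): name is "scene" or "top" or "wrist"; returns a dict with "image" (384x512x3 uint8, red, green, blue), "z_map" (384x512 float32, m along the optical axis (not along the pixel's ray), 0 where there is no reading), "K" (3x3 intrinsics, pixels), "dist_coeffs" ([k1, k2, p1, p2, k3] as OpenCV has them; the pictures are not rectified), "cam_to_world" (4x4, takes a point from camera to world coordinates). Camera axes: x right, y up, looking along -z (the intrinsics and any distortion apply to the point x, -y, -z); pixel columns grow to the right and rows downward; lengths in m; the calibration is good to about 2 mm. A picture is of the moment at which its call begins.
- job.finish_job(): hands the job in; it is judged then, once.
Trained networks look in the newest picture that a camera, given by its name, has taken for a name from the list of things; names that differ only in an ending like _2 or _b are one class to them, and where a whole thing is asked for, a point or a joint stands for the part that bears it (a point fixed in the world has none). Each returns a list of dicts, best first, with "p" (0 to 1); they miss things now and then, are a little off and sometimes report something else, mostly with a low value. They report only what shows in the picture. A call takes as long as a camera call.
- nets.silhouettes(camera, name): "mask" (384x512 bool, what is visible of it) and "bbox" ([left, top, right, bottom] in pixels, round what is visible of it).
The state is a dict: "t": time; "q": joint angles; "dq": joint speeds; "effort": joint torques, N m; "tool_pos": TCP position; "tool_rot": TCP orientation; "contact_force": force on the tool from outside, world axes, zero at the start; "wrist_torque": the same for the moment, N m; "opening": finger opening in m; "grip_force": force on a finger pad.
Only numpy, scipy, OpenCV 4.12 (cv2) and the standard library are available. Lean on these libraries where they do the work, as an engineer would, in place of code of your own. Each camera call takes 0.05 s, during which the arm holds its last target. There are 200 camera calls.

### The job

Do the morning trip test of the bench supply before the boards are powered: press the yellow test button on the breaker so that the big pale lever drops, then lift that lever all the way back up until it latches and stays on by itself. Leave the three small breakers beside it switched on, and leave the meter on the bench where it is.

Things in the scene. Friction and masses are not known exactly. Their poses are not given: they have to be found in the camera images.
- console: light grey sheet-steel bench supply, fixed, 158 deep (x) x 262 wide (y) x 132 high; origin: centre of its underside, x to its back. Above a front lip 46 high its face slopes up and back at 30 degrees: up the slope = (0.866, 0, 0.5), outward normal = (-0.5, 0, 0.866). On it a dark breaker, front plate 34 off the face, and left of that three white miniature breakers with small black toggles
- lever_hinge (a point): centre of the main lever's hinge, which runs along the console's y, 11 below the breaker's front plate; fixed to the console, its axes are the console's
- lever_tip (a point): middle of the free end of the big pale grey lever with dark ribs: a paddle 40 wide (along the hinge), 11 to 15 thick, its end 58 from the hinge. Up (on) it leans 28 degrees up the slope from the face's outward normal; dropped (off) 23 degrees down the slope from it
- main_lever (a joint): angle of the lever, rad: about 0.03 up and latched (on), 0.90 fully dropped (off), -0.10 at the upper stop. A spring of about 4 N at its end pulls it down; lifted to below -0.03 it latches and then rests at about 0.03, let go before that it drops again. It cannot be pulled down while latched
- test_button_top (a point): centre of the top of the round yellow test button, 21 diameter, 11 proud of the breaker's front plate, 64 to the right of the lever's middle; its axes: z is the face's outward normal, x points up the slope
- test_button (a joint): how far the button is pressed along the inward normal, m: 0 out, 0.007 fully in; it is sprung (about 2 to 4 N) and trips the lever at 3 to 5 mm; it dips briefly as the lever is latched
- mini_1 (a joint): toggle of the miniature breaker next to the main breaker, rad: 0 up (on), 1.1 down (off)
- mini_2 (a joint): toggle of the middle miniature breaker, as mini_1
- mini_3 (a joint): toggle of the leftmost miniature breaker, as mini_1
- multimeter: orange hand meter lying on the bench to the right of the console, 145 x 70 x 45, loose; origin at the centre of its underside

How it is judged:
On the way, in this order (a step that is already met when the one before it is completed fails the run):
1. the test button is pressed while the lever is still up (value of joint test_button above 0.0015 m and value of joint main_lever below 0.5 rad).
2. the lever has dropped (value of joint main_lever above 0.75 rad), for 0.1 s.
At the end, for the whole second after the job is handed in: the main lever is up and stays latched by itself (below 0.12 rad), the test button is out again (less than 1.5 mm in), the three small toggles are on (less than 0.3 rad), the meter is within 30 mm of where it was (value of joint main_lever below 0.12 rad and velocity of joint main_lever below 0.1 rad/s and value of joint test_button below 0.0015 m and value of joint each of mini_1, mini_2, mini_3 below 0.3 rad and distance of multimeter from where it was at the start of the episode below 0.03 m); the robot touches nothing.
It fails at once if a small breaker was switched off (value of joint any of mini_1, mini_2, mini_3 above 0.5 rad).
It also fails if it takes over 32 s, if anything falls off the work surface, if the arm or the gripper's body presses on something with over 40 N, if the wrist force passes 120 N, or if a joint passes its speed limit or range.

## Working session

There is one attempt and no reset: what is moved stays moved. The work goes in short steps, Python scripts to look and compute and a tool call to move; the robot and the scene stay as the last step left them, time stands still between calls to the robot, and variables do not carry over. Pictures are saved under pics/ and viewed, at most 10 in all, crops included, and the job is handed in when it is done.

Besides the shell and the picture viewer there is one more tool, called after "Emit:" as name(argument=value, ...) on one line, values as JSON. jog_arm: Moves the arm, as the interface text tells. Shift numbers are shares of 0.06 m and turn numbers shares of 0.1 rad, none past 1 either way. Its arguments: {"type":"object","properties":{"commands":{"type":"array","items":{"type":"number"}},"newtons":{"type":"number"}},"required":["commands"]}

```bash
mkdir -p pics; cat > h.py <<'E'
import numpy as np, cv2
from station import ctrl, eyes, job, nets
from scipy.spatial.transform import Rotation as R
def pts(d, uv):
    uv=np.asarray(uv,float).reshape(-1,2)
    n=cv2.undistortPoints(uv[:,None],np.array(d["K"]),np.array(d["dist_coeffs"]))[:,0]
    i=uv.round().astype(int); z=d["z_map"][i[:,1],i[:,0]].astype(float)
    c=np.c_[n[:,0]*z,-n[:,1]*z,-z,np.ones(len(z))]
    w=(np.array(d["cam_to_world"])@c.T).T[:,:3]; w[z==0]=np.nan
    return w
def maskpts(d,m):
    v,u=np.nonzero(m); w=pts(d,np.c_[u,v]); return w[~np.isnan(w[:,0])]
E
python3 - <<'E'
from h import *
o=ctrl.get_obs(); print(o["t"],o["tool_pos"],o["tool_rot"])
ims=[]
for c in("scene","top"):
    d=eyes.get_image(c); ims.append(d["image"])
    for n in("console","lever_tip","test_button_top","mini_1","multimeter"):
        for r in nets.silhouettes(c,n)[:3]:
            w=maskpts(d,r["mask"]); print(c,n,round(r["p"],2),np.round(r["bbox"]),r["mask"].sum(),np.median(w,0).round(4) if len(w) else None, np.percentile(w,[2,98],axis=0).round(3).tolist() if len(w) else'')
    cv2.imwrite(f"pics/{c}1.png",ims[-1][:,:,::-1])
E
```

```text
0.0 [ 0.15262444 -0.60544975  0.23006258] [-3.11568138e+00 -3.86403837e-01 -2.35158009e-05]
scene console 0.68 [219. 152. 280. 229.] 1485 [0.5587 0.0127 0.127 ] [[0.442, -0.097, 0.022], [0.615, 0.155, 0.164]]
scene test_button_top 0.4 [280. 269. 330. 304.] 1193 [ 0.4581 -0.3971  0.0346] [[0.394, -0.424, 0.002], [0.533, -0.352, 0.045]]
scene multimeter 0.94 [279. 267. 330. 306.] 1143 [ 0.4576 -0.397   0.0347] [[0.395, -0.423, 0.005], [0.53, -0.354, 0.044]]
top console 0.71 [184. 138. 273. 212.] 5414 [0.5359 0.0364 0.1189] [[0.455, -0.085, 0.043], [0.619, 0.164, 0.143]]
top lever_tip 0.54 [217. 177. 233. 186.] 120 [0.5134 0.0335 0.1618] [[0.506, 0.015, 0.115], [0.524, 0.053, 0.169]]
top test_button_top 0.56 [248. 189. 254. 193.] 42 [ 0.4909 -0.0301  0.1208] [[0.482, -0.038, 0.116], [0.502, -0.022, 0.126]]
top multimeter 0.73 [354. 174. 382. 226.] 1200 [ 0.4687 -0.3797  0.0353] [[0.399, -0.418, 0.006], [0.538, -0.346, 0.044]]
```

```bash
python3 - <<'E'
import cv2,numpy as np
a=cv2.imread("pics/scene1.png")[130:330,190:350]; b=cv2.imread("pics/top1.png")[125:225,170:290]
a=cv2.resize(a,(400,500),interpolation=2); b=cv2.resize(b,(400,333),interpolation=2)
b=cv2.copyMakeBorder(b,0,167,0,0,0)
cv2.imwrite("pics/c1.png",np.hstack([a,b]))
E
```

```text
(no output)
```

View pics/c1.png

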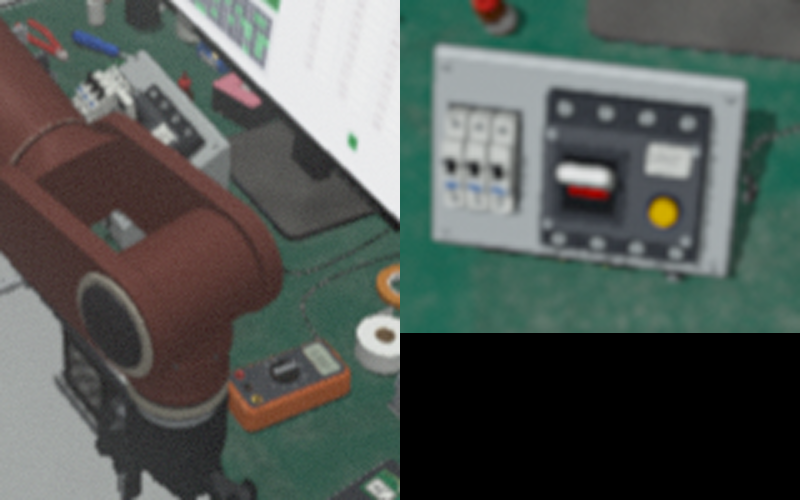

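```bash
cat >> h.py <<'E'
def target(yaw,tilt=np.pi/6):
    z=np.array([np.sin(tilt),0,-np.cos(tilt)]);y=np.array([0,-1.,0]);x=np.cross(y,z)
    return R.from_euler("z",yaw)*R.from_matrix(np.c_[x,y,z])
def plan(p1,r1,n):
    "rows in tool axes from the present pose: straight line, even turn"
    o=ctrl.get_obs(); p=np.array(o["tool_pos"]); r0=R.from_rotvec(o["tool_rot"])
    rv=(r0.inv()*r1).as_rotvec(); out=[]
    for i in range(n):
        r=r0*R.from_rotvec(rv*i/n); out.append(np.r_[r.inv().apply((p1-p)/n)/.06, rv/n/.1])
    return np.round(out,2)
E
python3 - <<'E'
from h import *
d=eyes.get_image("top"); m=nets.silhouettes("top","console")[0]["mask"]
w=maskpts(d,m)
best=None; rng=np.random.default_rng(0)
# fit the face plane: z = a + 0.577*(x' ) -> find yaw
for k in range(3000):
    q=w[rng.choice(len(w),3,replace=False)]; n=np.cross(q[1]-q[0],q[2]-q[0]); l=np.linalg.norm(n)
    if l<1e-4: continue
    n/=l; n*=np.sign(n[2])
    if abs(n[2]-.866)>.06: continue
    c=(abs((w-q[0])@n)<.003).sum()
    if best is None or c>best[0]: best=(c,n,q[0])
c,n,q=best
I=abs((w-q)@n)<.003; ww=w[I]; n=np.linalg.svd(ww-ww.mean(0))[2][2]; n*=np.sign(n[2])
print(len(w),c,n,"yaw plane",np.arctan2(-n[1],-n[0]))
rc=cv2.minAreaRect(np.float32(w[w[:,2]>.03][:,:2])); print(rc)
yaw=np.arctan2(-n[1],-n[0])
for nm in("lever_tip","test_button_top"):
    r=nets.silhouettes("top",nm)[0]; a=maskpts(d,r["mask"]); print(nm,a.mean(0),np.median((a-ww.mean(0))@n))
E
```

```text
5496 1886 [-0.49353298  0.06538798  0.8672656 ] yaw plane -0.13172242600766684
((0.535295844078064, 0.04225415736436844), (0.262395977973938, 0.16511833667755127), 82.36395263671875)
lever_tip [0.51436199 0.031702   0.14670877] 0.06792936297744466Traceback (most recent call last):
  File "<stdin>", line 19, in <module>
IndexError: list index out of range
```

```bash
python3 - <<'E'
from h import *
print(plan(np.array([.425,-.02,.235]),target(-.132),14).tolist())
E
```

```text
[[0.48, -0.6, -0.0, -0.07, 0.37, 0.26], [0.47, -0.61, 0.01, -0.07, 0.37, 0.26], [0.45, -0.62, 0.02, -0.07, 0.37, 0.26], [0.43, -0.63, 0.03, -0.07, 0.37, 0.26], [0.42, -0.65, 0.04, -0.07, 0.37, 0.26], [0.4, -0.66, 0.06, -0.07, 0.37, 0.26], [0.38, -0.67, 0.06, -0.07, 0.37, 0.26], [0.36, -0.68, 0.07, -0.07, 0.37, 0.26], [0.34, -0.69, 0.08, -0.07, 0.37, 0.26], [0.31, -0.7, 0.09, -0.07, 0.37, 0.26], [0.29, -0.71, 0.09, -0.07, 0.37, 0.26], [0.27, -0.71, 0.1, -0.07, 0.37, 0.26], [0.25, -0.72, 0.1, -0.07, 0.37, 0.26], [0.22, -0.73, 0.11, -0.07, 0.37, 0.26]]
```

Emit:
jog_arm(commands=[0.48,-0.6,0,-0.07,0.37,0.26,0,0.47,-0.61,0.01,-0.07,0.37,0.26,0,0.45,-0.62,0.02,-0.07,0.37,0.26,0,0.43,-0.63,0.03,-0.07,0.37,0.26,0,0.42,-0.65,0.04,-0.07,0.37,0.26,0,0.4,-0.66,0.06,-0.07,0.37,0.26,0,0.38,-0.67,0.06,-0.07,0.37,0.26,0,0.36,-0.68,0.07,-0.07,0.37,0.26,0,0.34,-0.69,0.08,-0.07,0.37,0.26,0,0.31,-0.7,0.09,-0.07,0.37,0.26,0,0.29,-0.71,0.09,-0.07,0.37,0.26,0,0.27,-0.71,0.1,-0.07,0.37,0.26,0,0.25,-0.72,0.1,-0.07,0.37,0.26,0,0.22,-0.73,0.11,-0.07,0.37,0.26,0,0,0,0,0,0,0,0,0,0,0,0,0,0,0])

```text
t: 2.8
tool_pos: [0.4228, -0.0182, 0.2361]
tool_rot: [2.997, -0.187, 0.804]
contact_force: [0.0, -0.5, 0.5]
opening: -0.0
grip_force: 0.0
```

```bash
cat > look.py <<'E'
from h import *
import sys
o=ctrl.get_obs(); print(o["t"],o["tool_pos"],o["opening"]); r=R.from_rotvec(o["tool_rot"]); p=np.array(o["tool_pos"])
print("rot err",(r.inv()*target(-.132)).as_rotvec().round(3))
d=eyes.get_image("wrist"); cv2.imwrite(sys.argv[1],d["image"][:,:,::-1])
T=np.array(d["cam_to_world"]); print("cam in tool",r.inv().apply(T[:3,3]-p).round(3))
for n in("console","lever_tip","test_button_top","mini_1"):
    for s in nets.silhouettes("wrist",n)[:3]:
        w=maskpts(d,s["mask"]); f=r.inv().apply(w-p)
        print(n,round(s["p"],2),np.round(s["bbox"]),"world",np.median(w,0).round(4),"tool",np.median(f,0).round(4),np.percentile(f,[3,97],axis=0).round(3).tolist())
E
python3 look.py pics/w1.png
```

```text
2.8 [ 0.42276336 -0.01821467  0.23605687] -4.8168341886677345e-05
rot err [-0.003 -0.     0.006]
cam in tool [ 0.075 -0.    -0.144]
console 0.6 [ 52.  63. 313. 236.] world [0.5281 0.0379 0.1209] tool [ 0.0307 -0.0686  0.1553] [[-0.07, -0.191, 0.13], [0.1, 0.047, 0.179]]
lever_tip 0.7 [156. 143. 214. 180.] world [0.5092 0.0331 0.1491] tool [ 0.0262 -0.0618  0.1146] [[0.002, -0.082, 0.099], [0.042, -0.043, 0.14]]
test_button_top 0.84 [249. 170. 269. 188.] world [ 0.4883 -0.0267  0.1226] tool [0.0005 0.0003 0.1313] [[-0.009, -0.008, 0.13], [0.009, 0.009, 0.135]]
mini_1 0.74 [ 99. 154. 118. 171.] world [0.5229 0.1099 0.1261] tool [ 0.0182 -0.1398  0.1368] [[0.009, -0.146, 0.13], [0.025, -0.137, 0.144]]
mini_1 0.72 [ 80. 155.  95. 169.] world [0.5254 0.1297 0.1272] tool [ 0.0181 -0.1597  0.1361] [[0.009, -0.166, 0.13], [0.025, -0.157, 0.144]]
mini_1 0.63 [ 54. 156.  79. 171.] world [0.5282 0.1503 0.1268] tool [ 0.0183 -0.1803  0.1372] [[0.009, -0.187, 0.13], [0.025, -0.177, 0.144]]
```

View pics/w1.png

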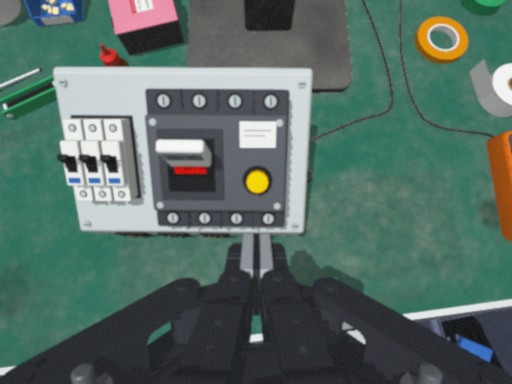

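Emit:
jog_arm(commands=[0,0,0.7,0,0,0,0,0,0,0.7,0,0,0,0,0,0,0.6,0,0,0,0,0,0,0.05,0,0,0,0,0,0,0.05,0,0,0,0,0,0,0.05,0,0,0,0,0,0,0.05,0,0,0,0,0,0,0,0,0,0,0])

```text
t: 4.05
tool_pos: [0.4886, -0.0265, 0.1222]
tool_rot: [2.996, -0.189, 0.805]
contact_force: [0.4, 0.1, -1.0]
opening: -0.0002
grip_force: 0.0
```

Emit:
jog_arm(commands=[0,0,0.04,0,0,0,0,0,0,0.04,0,0,0,0,0,0,0.02,0,0,0,0,0,0,0,0,0,0,0])

```text
t: 4.55
tool_pos: [0.4918, -0.0269, 0.117]
tool_rot: [2.997, -0.189, 0.805]
contact_force: [-0.3, 0.7, 3.3]
opening: -0.0
grip_force: 1.5
```

```bash
python3 look.py pics/w2.png
```

```text
4.55 [ 0.49181174 -0.02693077  0.11696097] -1.9704333801013716e-05
rot err [-0.003 -0.002  0.005]
cam in tool [ 0.075 -0.    -0.144]
console 0.58 [  0.  40. 353. 312.] world [0.5383 0.0188 0.1302] tool [ 0.0428 -0.0502  0.0161] [[-0.043, -0.148, -0.031], [0.1, 0.048, 0.04]]
lever_tip 0.65 [ 60. 205. 178. 316.] world [0.4931 0.0364 0.136 ] tool [ 0.0041 -0.0631 -0.0197] [[-0.01, -0.082, -0.039], [0.022, -0.044, 0.001]]
test_button_top 0.63 [240. 229. 275. 242.] world [ 0.4977 -0.0294  0.1202] tool [ 0.0079  0.0015 -0.0001] [[0.003, -0.008, -0.006], [0.011, 0.009, 0.002]]
mini_1 0.49 [ 58. 205. 179. 315.] world [0.4932 0.0364 0.1359] tool [ 0.0042 -0.063  -0.0196] [[-0.009, -0.082, -0.039], [0.022, -0.044, 0.001]]
```

View pics/w2.png

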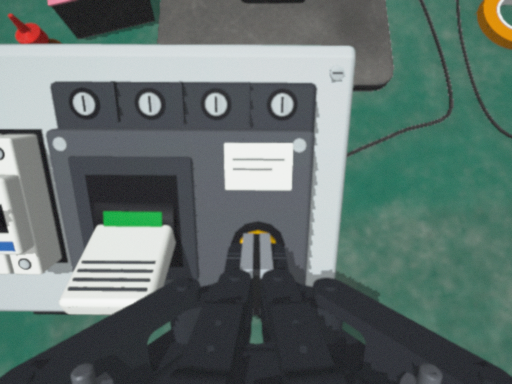

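Emit:
jog_arm(commands=[0,0,-0.5,0,0,0,0,0,0,-0.5,0,0,0,0,-0.46,-0.53,0,0,0,0,0,-0.46,-0.52,0,0,0,0,0,0,0,0.36,0,0,0,0,0,0,0.36,0,0,0,0,0.2,0,0,0,0,0,0,0,0,0,0,0,0,0])

```text
t: 5.8
tool_pos: [0.4549, 0.0411, 0.1108]
tool_rot: [2.996, -0.189, 0.805]
contact_force: [-0.1, 0.1, -0.7]
opening: -0.0001
grip_force: 0.0
```

```bash
python3 look.py pics/w3.png
```

```text
5.8 [0.45488385 0.04113058 0.11080478] -0.00014228899389259696
rot err [-0.003 -0.002  0.005]
cam in tool [ 0.075 -0.    -0.144]
console 0.57 [ 12.   0. 458. 262.] world [0.5244 0.0448 0.1225] tool [ 0.065  -0.0118  0.0253] [[-0.025, -0.125, -0.012], [0.123, 0.108, 0.057]]
lever_tip 0.97 [208. 119. 301. 210.] world [0.491  0.0372 0.1381] tool [ 0.0451 -0.001  -0.0054] [[0.03, -0.019, -0.022], [0.064, 0.018, 0.019]]
lever_tip 0.41 [ 53. 116.  88. 145.] world [0.5258 0.13   0.1273] tool [ 0.06   -0.097   0.0156] [[0.051, -0.103, 0.009], [0.067, -0.094, 0.023]]
test_button_top 0.87 [354. 143. 396. 186.] world [ 0.488  -0.0249  0.1218] tool [0.0412 0.0614 0.0106] [[0.032, 0.053, 0.009], [0.05, 0.071, 0.018]]
test_button_top 0.39 [214. 116. 302. 207.] world [0.491  0.0373 0.1381] tool [ 0.0451 -0.001  -0.0055] [[0.03, -0.019, -0.022], [0.064, 0.018, 0.018]]
mini_1 0.87 [ 51. 117.  89. 149.] world [0.5258 0.1301 0.1269] tool [ 0.0597 -0.0971  0.016 ] [[0.051, -0.103, 0.009], [0.067, -0.094, 0.024]]
mini_1 0.84 [ 16. 117.  52. 144.] world [0.5285 0.1494 0.128 ] tool [ 0.0607 -0.1166  0.015 ] [[0.052, -0.123, 0.009], [0.067, -0.113, 0.023]]
mini_1 0.77 [ 89. 116. 123. 146.] world [0.523  0.1104 0.1273] tool [ 0.0595 -0.0773  0.0158] [[0.051, -0.083, 0.009], [0.066, -0.074, 0.023]]
```

View pics/w3.png

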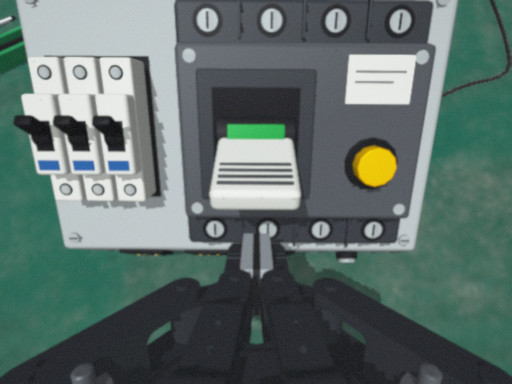

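Emit:
jog_arm(commands=[0.15,0,0,0,0,0,0,0.15,0,0,0,0,0,0,0.15,0,0,0,0,0,0,0.15,0,0,0,0,0,0,0.1,0,0,0,0,0,0,0.05,0,0,0,0,0,0,0,0,0,0,0,0,0])

```text
t: 6.92
tool_pos: [0.4917, 0.0365, 0.1309]
tool_rot: [2.999, -0.189, 0.797]
contact_force: [-7.6, 1.2, 2.8]
opening: 0.0003
grip_force: 3.1
```

```bash
python3 look.py pics/w4.png | grep -v mini
```

```text
6.925 [0.49168559 0.03654206 0.13087162] 0.0002740614615842872
rot err [-0.002  0.004  0.005]
cam in tool [ 0.075 -0.    -0.144]
console 0.57 [ 27.  46. 450. 299.] world [0.5415 0.0437 0.1269] tool [ 0.0419 -0.0139  0.0327] [[-0.052, -0.127, -0.016], [0.101, 0.109, 0.056]]
lever_tip 0.74 [211. 193. 306. 246.] world [0.5014 0.0356 0.1607] tool [ 0.0224 -0.0005 -0.0223] [[0.015, -0.019, -0.027], [0.025, 0.018, 0.017]]
test_button_top 0.57 [348. 218. 386. 258.] world [ 0.4893 -0.0248  0.1222] tool [0.0005 0.0612 0.0096] [[-0.01, 0.053, 0.008], [0.009, 0.071, 0.017]]
```

View pics/w4.png

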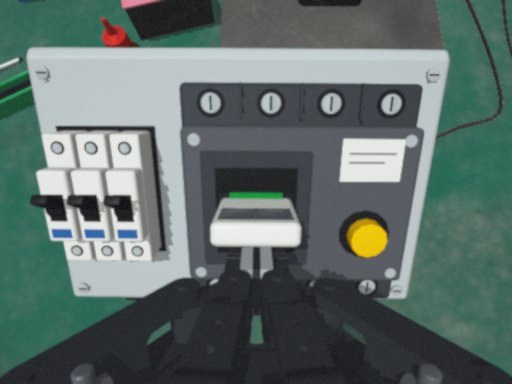

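Emit:
jog_arm(commands=[0.1,0,0,0,0,0,0,0.04,0,0,0,0,0,0,0.03,0,0,0,0,0,0,0,0,0,0,0,0,0])

```text
t: 7.68
tool_pos: [0.4994, 0.0356, 0.1347]
tool_rot: [3.0, -0.189, 0.793]
contact_force: [-8.5, 1.0, 0.5]
opening: -0.0005
grip_force: 4.0
```

```bash
python3 look.py pics/w5.png | grep -v mini
```

```text
7.675 [0.4994342  0.03555396 0.1346636 ] -0.00050423048010105
rot err [-0.002  0.007  0.006]
cam in tool [ 0.075 -0.    -0.144]
console 0.64 [ 25.  61. 447. 306.] world [0.5449 0.0446 0.127 ] tool [ 0.037  -0.0154  0.0321] [[-0.056, -0.127, -0.016], [0.092, 0.109, 0.055]]
console 0.35 [102. 209. 133. 231.] world [0.5239 0.1099 0.1294] tool [ 0.0111 -0.0768  0.0119] [[0.001, -0.083, 0.007], [0.016, -0.074, 0.021]]
lever_tip 0.71 [210. 206. 300. 246.] world [0.5082 0.0353 0.1664] tool [ 0.0234 -0.001  -0.0232] [[-0.005, -0.019, -0.025], [0.028, 0.018, 0.017]]
test_button_top 0.96 [346. 232. 384. 265.] world [ 0.4905 -0.0259  0.1192] tool [-0.0087  0.062   0.0127] [[-0.018, 0.053, 0.012], [-0.0, 0.072, 0.017]]
```

Emit:
jog_arm(commands=[0.03,0,0,0,0,0,0,0.03,0,0,0,0,0,0,0,0,0,0,0,0,0])

```text
t: 8.3
tool_pos: [0.5021, 0.0352, 0.1357]
tool_rot: [3.001, -0.189, 0.791]
contact_force: [-7.4, 0.9, -2.3]
opening: 0.0002
grip_force: 3.6
```

```bash
python3 look.py pics/w6.png | grep -v mini
```

```text
8.3 [0.50206336 0.0352039  0.13568137] 0.00016005886154108658
rot err [-0.002  0.008  0.006]
cam in tool [ 0.075 -0.    -0.144]
console 0.58 [ 27.  64. 448. 309.] world [0.5463 0.0447 0.127 ] tool [ 0.0355 -0.0158  0.0317] [[-0.058, -0.128, -0.015], [0.09, 0.109, 0.055]]
lever_tip 0.81 [209. 207. 300. 248.] world [0.5114 0.0347 0.167 ] tool [ 0.0237 -0.001  -0.0218] [[-0.005, -0.019, -0.024], [0.029, 0.018, 0.015]]
test_button_top 0.89 [348. 234. 382. 269.] world [ 0.4907 -0.0259  0.1191] tool [-0.0112  0.062   0.0126] [[-0.021, 0.053, 0.011], [-0.003, 0.071, 0.015]]
```

View pics/w6.png

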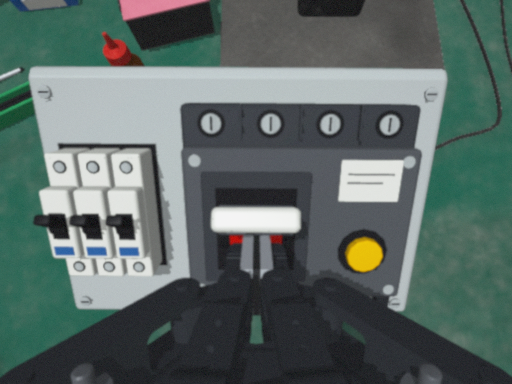

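Emit:
jog_arm(commands=[0.03,0,0,0,0,0,0,0.02,0,0,0,0,0,0,0,0,0,0,0,0,0])

```text
t: 8.93
tool_pos: [0.5049, 0.0348, 0.1372]
tool_rot: [3.0, -0.189, 0.792]
contact_force: [-5.3, 0.5, -4.9]
opening: 0.0004
grip_force: 2.6
```

Emit:
jog_arm(commands=[0.03,0,0,0,0,0,0,0.03,0,0,0,0,0,0,0,0,0,0,0,0,0])

```text
t: 9.3
tool_pos: [0.508, 0.0345, 0.1392]
tool_rot: [3.0, -0.189, 0.792]
contact_force: [-6.0, 0.1, -4.0]
opening: -0.0
grip_force: 2.6
```

```bash
python3 look.py pics/w7.png | grep -v mini
```

```text
9.3 [0.50800058 0.0344724  0.1391541 ] -4.3283959085439606e-05
rot err [-0.002  0.007  0.005]
cam in tool [ 0.075 -0.    -0.144]
console 0.58 [ 28.  75. 446. 325.] world [0.5493 0.0451 0.1273] tool [ 0.0312 -0.0167  0.0319] [[-0.06, -0.128, -0.015], [0.084, 0.11, 0.055]]
lever_tip 0.6 [212. 201. 303. 256.] world [0.5184 0.0336 0.1668] tool [ 0.0229 -0.0005 -0.0168] [[-0.009, -0.02, -0.02], [0.03, 0.019, 0.015]]
test_button_top 0.67 [344. 249. 384. 284.] world [ 0.4894 -0.0251  0.1222] tool [-0.0178  0.0615  0.0087] [[-0.028, 0.053, 0.007], [-0.01, 0.071, 0.016]]
```

Emit:
jog_arm(commands=[0.02,0,0,0,0,0,0,0,0,0,0,0,0,0,-0.1,0,0,0,0,0,0,-0.15,0,0,0,0,0,0,-0.15,0,0,0,0,0,0,0,0,0,0,0,0,0])

```text
t: 10.3
tool_pos: [0.4902, 0.0368, 0.1306]
tool_rot: [2.997, -0.189, 0.804]
contact_force: [0.4, -0.4, -0.0]
opening: 0.0002
grip_force: 0.0
```

```bash
python3 look.py pics/w8.png
```

```text
10.3 [0.49020682 0.03683151 0.1305612 ] 0.00024001084392796766
rot err [-0.003 -0.001  0.006]
cam in tool [ 0.075 -0.    -0.144]
console 0.66 [ 25.  45. 448. 298.] world [0.541  0.0443 0.1258] tool [ 0.043  -0.0144  0.0335] [[-0.051, -0.127, -0.012], [0.102, 0.109, 0.057]]
lever_tip 0.98 [210. 172. 304. 226.] world [0.5105 0.0346 0.1648] tool [ 0.0344 -0.0005 -0.0177] [[0.005, -0.019, -0.022], [0.043, 0.018, 0.017]]
test_button_top 0.94 [348. 215. 387. 253.] world [ 0.489  -0.0251  0.1222] tool [0.0018 0.0614 0.01  ] [[-0.008, 0.053, 0.009], [0.01, 0.071, 0.016]]
mini_1 0.86 [ 30. 192.  64. 214.] world [0.5292 0.1491 0.1266] tool [ 0.02   -0.1162  0.016 ] [[0.01, -0.124, 0.009], [0.026, -0.114, 0.023]]
mini_1 0.85 [ 68. 192. 101. 217.] world [0.5265 0.1296 0.1277] tool [ 0.0204 -0.0966  0.0149] [[0.01, -0.103, 0.009], [0.026, -0.094, 0.023]]
mini_1 0.65 [100. 190. 133. 213.] world [0.5238 0.1099 0.1284] tool [ 0.0203 -0.0767  0.0141] [[0.011, -0.083, 0.009], [0.026, -0.073, 0.023]]
```

View pics/w8.png

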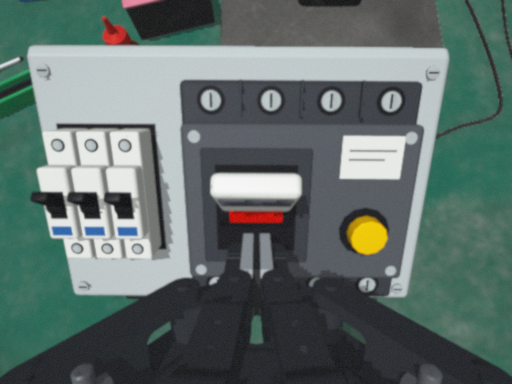

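The lever at (256,190) is up, with the red flag showing below it. The button at (367,235) is out, the three toggles are up, and the fingers are clear, so I'm backing away.

Emit:
jog_arm(commands=[-0.4,0,0,0,0,0,0,-0.3,0,-0.4,0,0,0,0,0,0,-0.7,0,0,0,0,0,0,-0.7,0,0,0,0,0,0,0,0,0,0,0,0,0,0,0,0,0,0])

```text
t: 11.3
tool_pos: [0.4008, 0.0481, 0.203]
tool_rot: [2.997, -0.189, 0.804]
contact_force: [-0.2, -0.2, 0.5]
opening: 0.0
grip_force: 0.0
```

```bash
python3 look.py pics/w9.png | grep -E "lever|button"; python3 - <<'E'
from h import *
d=eyes.get_image("top")
for s in nets.silhouettes("top","multimeter")[:1]: print(np.median(maskpts(d,s["mask"]),0))
E
```

```text
lever_tip 0.7 [230.  87. 284. 136.] world [0.509  0.0351 0.1514] tool [ 0.0679 -0.0007  0.099 ] [[0.047, -0.019, 0.086], [0.084, 0.018, 0.125]]
lever_tip 0.16 [113. 107. 131. 127.] world [0.528  0.1504 0.1251] tool [ 0.0597 -0.1174  0.1243] [[0.051, -0.123, 0.117], [0.067, -0.114, 0.131]]
test_button_top 0.72 [320. 127. 340. 151.] world [ 0.487  -0.0258  0.1219] tool [0.0415 0.0625 0.1175] [[0.032, 0.054, 0.116], [0.05, 0.072, 0.122]]
[ 0.4691334  -0.37991225  0.03519871]
```

The lever matches its original up position and the meter hasn't moved.

```bash
python3 -c "
from station import job
print(job.finish_job())"
```

```text
the job is handed in; nothing more can be done
None
```

I did the trip test and handed the job in: the test button dropped the lever and I lifted it back up until it latched; the last pictures show it up with the arm clear, the button out, the three small breakers on and the meter where it was (no verdict came back).

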